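# Turn the housing cover over against the turnover stop

## Task

The green housing cover lies gasket side down on the plywood board of the turnover stop. Without picking it up, push it with the fingertips against the ramp until it tips up and leans on the ramp with its lower edge in the groove, then push its upper edge back from behind so that it falls over and lies flat on the board with its cork gasket facing up. Leave the tools and nuts beside the board where they are, and finish clear of everything.

Things in the scene. Friction and masses are not known exactly. Their poses are not given: they have to be found in the camera images.
- stop: turnover stop, screwed to the bench: plywood board with a slippery white plastic ramp across its far end. Origin at bench level (z = 0) under the near edge (heel) of the groove, mid width; x points across the groove to the ramp (away from the robot within 0.4 rad), y along the groove, z up. Board: x = -178 to 0 mm, 190 mm wide, top 12 mm above the bench
- groove (a point): middle of the groove's near edge (heel), at board level; axes as stop. The groove runs from x = 0 to 8 mm and is 4 mm deep. Its heel keeps the leaning cover's foot from slipping when the upper edge is pushed back
- ramp_top (a point): middle of the ramp's top edge: x = 37 mm in the stop's frame, 60 mm above the bench. The ramp is 170 mm wide, concave, 45 degrees at its foot (x = 8 mm), ever steeper through (x, height) = (16, 17), (26, 32), (34, 50) mm. Behind it is upright at x = 45 mm; the base ends at x = 62 mm, 8 mm high; only a nut may lie near, at its right
- cover: loose cover, a flat plate 90 mm (x, across the groove) x 130 mm (y, along it) x 10 mm, 0.15 to 0.3 kg: 7 mm plate, painted green outside, with a 3 mm cork gasket frame, 1 mm in from the edge, round bare metal inside. Origin: centre of the gasket face; z points out of the green face (up at the start, down at the end). It starts flat on the board
- cover_middle (a point): centre of the cover, halfway through its thickness
- cover_edge_a (a point): middle of the cover's long edge that faces the ramp at the start (then 20 to 45 mm before the groove), half thickness. Leaning, the cover stands about 55 degrees from level on the ramp's top edge and stays when let go; this edge is then about 86 mm above the bench, 26 mm higher than the ramp and about 12 mm beyond its top edge in x
- cover_edge_b (a point): middle of the cover's other long edge, towards the robot at the start, at half thickness
- tape: roll of black tape lying on the bench to the left of the board, 70 mm across, 19 mm high; leave alone
- driver: small orange screwdriver, 132 mm long, lying to the right of the board; leave alone
- nut_a: steel hex nut, 24 mm across, 12 mm high, to the right of the board; leave alone
- nut_b: a second such nut, to the right of the board; leave alone
- ratchet: ratchet handle, 194 mm long, black grip, lying farther to the left; leave alone
Mind the look-alikes: they are no part of the job. What is meant by the cover is not blue or red, and is the smaller of those in its own colour.

How it is judged:
By the outcome, as a careful person would: the job done as asked, in the order asked, and still so for the second after the job is handed in, with the robot touching nothing.
It also fails if it takes over 53 s, if anything falls off the work surface, if the arm or the gripper's body presses on something with over 40 N, if the wrist force passes 120 N, or if a joint passes its speed limit or range.

## Robot

A 6-joint arm with a two-finger parallel gripper is mounted at the origin on a cart in front of the work surface, level with it; the furniture and walls round the work are solid. World frame = base frame: x ahead of the robot, y to its left, z up, the work surface at z = 0. Lengths are in mm, angles in rad, forces in N, time in s.
With the tool pointing down it reaches from about 300 to 750 mm from the base axis. Payload 8.5 kg.
Tool frame: the origin (TCP) lies between the finger pads; the fingertips stand 14 mm ahead of it and the grasp point (between the pads) lies 5 mm behind it (tips_ahead is the distance from the TCP to the fingertips, in mm); z points along the fingers, y is the direction in which the jaws open and shut (so a half turn about z gives the same grasp; the last joint's range is limited). The gripper opens to 85 mm and grips with 20 to 120 N. Pads are 22 mm wide; open, the fingers measure 114 mm over their backs; the gripper's body (76 mm by 85 mm) begins 54 mm behind the grasp point. The pads swing forward as they close: fully open they stand 13 mm farther back than shut.
Start: joints at [1, 0.381, 1.297, -0, 1.464, -0.215], TCP at [191.578, 515.537, 245.322] pointing down, gripper open.
Joint ranges: [-3.11, 3.11], [-0.89, 2.33], [0.22, 2.48], [-1.42, 4.56], [0.17, 2.85], [-2.88, 2.88]. Speed limits (rad/s): [2.39, 2.39, 3.14, 3.14, 3.14, 3.14].

## Interface

Orientations are given as a rotation vector (axis times angle).
In Python, from bench import get_state, grab_frame, finish_job, tips_ahead gives the robot as it stands.
- The arm moves only by the tool jog_arm, never from a script. Its argument "increments" is a list that holds one entry, the list of rows, each a list of 6 numbers: the shift along the tool's x, y, z in mm, then the turn, a rotation vector about the tool's x, y, z in rad. In form: [[[x, y, z, wx, wy, wz], ...]]. A call has 1 to 5 rows; each row is the pose to reach, as a shift and turn from the pose commanded when the call began, along the tool's axes at that moment; what a row does not reach only later rows make up. A row lasts 1/8 s, in which the tool goes at most 62.5 mm and 10.7 degrees, less where a joint would pass 70% of its speed; a pose out of reach is approached as far as the arm can. A call with a gripper value outside its range is refused whole. "hand" is the opening, from 0 (shut) to 1 (fully open), set as the call begins (left out, the last holds). The fingers move at their own pace and stop on an object; the grip force is fixed at half the most. Time passes only in rows, so rows that repeat a pose let the fingers close. It gives the time, the measured TCP pose, the force and the opening at its end, in the units of the state.
- get_state(): the state, without advancing time (a new reading comes with each control period).
- grab_frame(name): name is "scene" or "side" or "wrist"; returns a dict with "pixels" (480x640x3 uint8, blue, green, red), "depth" (480x640 float32, mm along the optical axis (not along the pixel's ray), 0 where there is no reading), "fx", "fy", "cx", "cy" (pixels), "dist" ([k1, k2, p1, p2, k3] as OpenCV has them; the pictures are not rectified), "R" (3x3) and "t" (3): a world point X has camera coordinates R X + t; the wrist camera has in their place "mount" (4x4, takes a point from camera to tool coordinates, whose origin is the TCP and whose axes are the flange's). Camera axes: x right, y down, z forward; pixel columns grow to the right and rows downward; lengths in mm; the calibration is good to about 2 mm. A picture is of the moment at which its call begins: read the wrist's pose just before it.
- finish_job(): hands the job in, once; it reports no verdict.
The state is a dict: "time": time; "q": joint angles; "qvel": joint speeds; "tau": joint torques, N m; "tool_pos": TCP position; "tool_rot": TCP orientation; "force": force on the tool from outside, world axes, zero at the start; "wrist_torque": the same for the moment, N m; "opening": finger opening in mm.
Only numpy, scipy, OpenCV 4.12 (cv2) and the standard library are available. Lean on these libraries where they do the work, as an engineer would, in place of code of your own. Each camera call takes 0.05 s, during which the arm holds its last target. There are 200 camera calls.

## Working session

There is one attempt and no reset: what is moved stays moved. The work goes in short steps, Python scripts to look and compute and a tool call to move; the robot and the scene stay as the last step left them, time stands still between calls to the robot, and variables do not carry over. Pictures are saved under pics/ and viewed, about 8 in all and at most 12, crops included, and the job is handed in when it is done.

Besides the shell and the picture viewer there is one more tool, called as name([rows], argument=value, ...), one row to a line, values as JSON. jog_arm: Moves the arm, as the interface text tells. Its arguments: {"type":"object","properties":{"increments":{"type":"array","items":{"type":"array","items":{"type":"array","items":{"type":"number"}}}},"hand":{"type":"number"}},"required":["increments"]}

```bash
ls; mkdir -p pics; python3 - <<'E'
from bench import *
import cv2,pickle
s=get_state();print(s)
for n in("scene","side"):
    f=grab_frame(n);pickle.dump(f,open(n+".pkl","wb"));cv2.imwrite(f"pics/{n}0.png",f["pixels"]);print(n,f["R"],f["t"],f["fx"])
print(tips_ahead)
E
```

```text
pics
{'time': 0.0, 'q': array([ 9.99668382e-01,  3.81218997e-01,  1.29830226e+00, -2.18398975e-05,
        1.46358239e+00, -2.15273649e-01]), 'qvel': array([-1.49148269e-03,  1.36537856e-03, -9.70775283e-04,  7.48343228e-04,
       -2.23858751e-05,  1.47180123e-03]), 'tau': array([ 8.55166509e-04, -4.48442316e+01, -2.31287330e+01, -6.60956448e-05,
        4.42178178e-03,  2.42437324e-06]), 'tool_pos': array([191.45204123, 515.30033747, 244.68541352]), 'tool_rot': array([-5.55927253e-01, -3.09144517e+00,  2.20501704e-03]), 'force': array([-0.23342805,  0.47384615, -0.41325281]), 'wrist_torque': array([-0.01181091, -0.03887085,  0.01807615]), 'opening': 85.5355013789958}
scene [[ 0.90815178 -0.41837837 -0.0148283 ]
 [-0.21901656 -0.444625   -0.86852769]
 [ 0.35678017  0.79200261 -0.49541878]] [-457.26085093  205.96182564  875.57118184] 477.44070199954575
side [[ 0.92019516 -0.3910533  -0.01783765]
 [-0.20752239 -0.44867389 -0.86926762]
 [ 0.33192669  0.80359757 -0.49401986]] [-453.91585185  189.95530934 1082.48750873] 600.9220140622724
14.0
```

View pics/scene0.png

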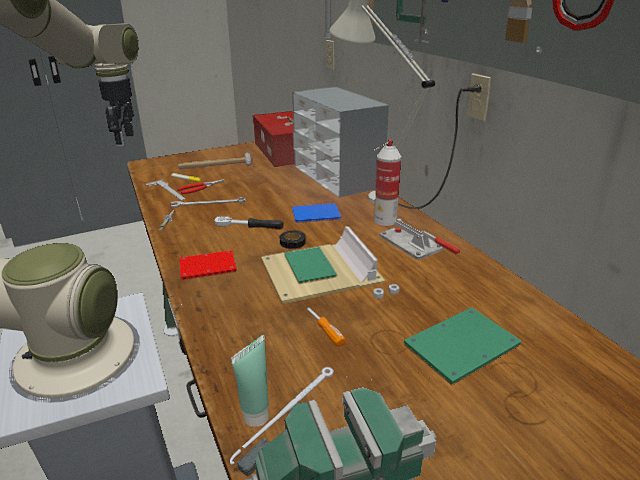

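View pics/side0.png

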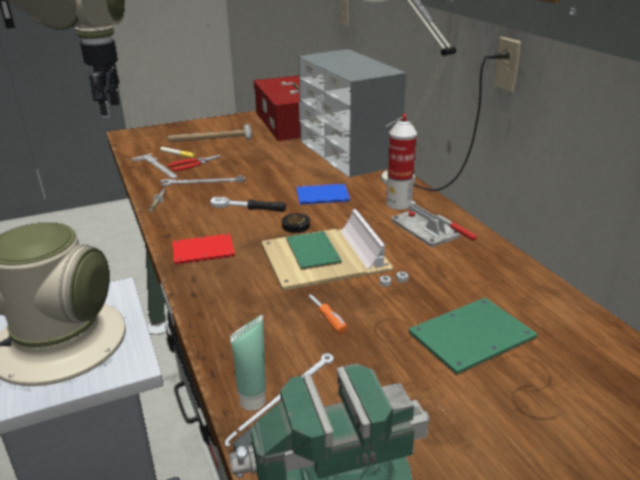

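Candidates for the cover, as scene pixels:
- small green plate on the board (310,265)
- large green plate (462,343)
- blue plate (316,212)
- red plate (208,263)

By the description it is the small green one on the board. I'll measure it and check it in a crop.

```bash
cat > h.py <<'E'
import numpy as np,cv2
def cloud(f,R=None,t=None):
    K=np.array([[f["fx"],0,f["cx"]],[0,f["fy"],f["cy"]],[0,0,1.]])
    u,v=np.meshgrid(np.arange(640.),np.arange(480.))
    n=cv2.undistortPoints(np.stack([u.ravel(),v.ravel()],1)[:,None],K,np.array(f["dist"],float))[:,0]
    d=f["depth"].ravel().astype(float)
    P=np.c_[n[:,0]*d,n[:,1]*d,d]
    R=f["R"] if R is None else R; t=f["t"] if t is None else t
    W=((P-t)@R).reshape(480,640,3); W[f["depth"]==0]=np.nan
    ray=(np.c_[n,np.ones(len(n))]@R).reshape(480,640,3)
    return W,ray,-np.asarray(R).T@t
def atz(ray,c,u,v,z):
    r=ray[v,u]; return c+r*((z-c[2])/r[...,2])[...,None]
E
python3 - <<'E'
import pickle;from h import *
np.set_printoptions(precision=1,suppress=True)
for n,b in(("scene",(255,225,390,305)),("side",(255,200,400,290))):
    f=pickle.load(open(n+".pkl","rb"));W,ray,c=cloud(f)
    h=cv2.cvtColor(f["pixels"],cv2.COLOR_BGR2HSV)
    m=(h[...,0]>60)&(h[...,0]<95)&(h[...,1]>100);mm=np.zeros_like(m);mm[b[1]:b[3],b[0]:b[2]]=1;m&=mm
    v,u=np.nonzero(m);print(n,m.sum(),'z med',np.nanmedian(W[m][:,2]))
    X=atz(ray,c,u,v,22.)
    r=cv2.minAreaRect(X[:,:2].astype(np.float32));print(r,cv2.boxPoints(r))
    # board
    z=W[...,2];bd=mm&(z>9)&(z<15.5);P=W[bd][:,:2].astype(np.float32);r=cv2.minAreaRect(P);print('board',bd.sum(),r,cv2.boxPoints(r))
    rp=mm&(z>55)&(z<70);P=W[rp];print('ramp top',rp.sum(),P.mean(0),P.min(0),P.max(0))
    if n=="scene":
        p=f["pixels"][215:305,250:400];cv2.imwrite("pics/crop.png",cv2.resize(p,None,fx=5.3,fy=5.3,interpolation=2))
E
```

```text
scene 1111 z med 21.546934712618558
((526.0972900390625, 146.52064514160156), (290.131591796875, 93.3590316772461), 86.09213256835938) [[469.6   5. ]
 [562.8  -1.4]
 [582.6 288.1]
 [489.4 294.4]]
board 2674 ((546.543212890625, 94.70028686523438), (336.38751220703125, 362.31304931640625), 59.41464614868164) [[ 305.    42.1]
 [ 616.9 -142.3]
 [ 788.1  147.3]
 [ 476.2  331.7]]
ramp top 172 [640.3  40.7  58.1] [626.5 -37.6  55. ] [655.2 132.4  61.4]
side 974 z med 22.82225438854435
((520.3590698242188, 67.87083435058594), (122.07963562011719, 79.69751739501953), 82.89253234863281) [[473.3  12.2]
 [552.3   2.4]
 [567.5 123.5]
 [488.4 133.4]]
board 3167 ((586.885498046875, 118.452880859375), (387.7112731933594, 359.11602783203125), 69.4246826171875) [[ 350.7    0.1]
 [ 686.9 -126.1]
 [ 823.1  236.8]
 [ 486.9  363. ]]
ramp top 229 [639.5  42.8  59. ] [628.  -37.9  55.2] [655.1 135.7  64.3]
```

View pics/crop.png

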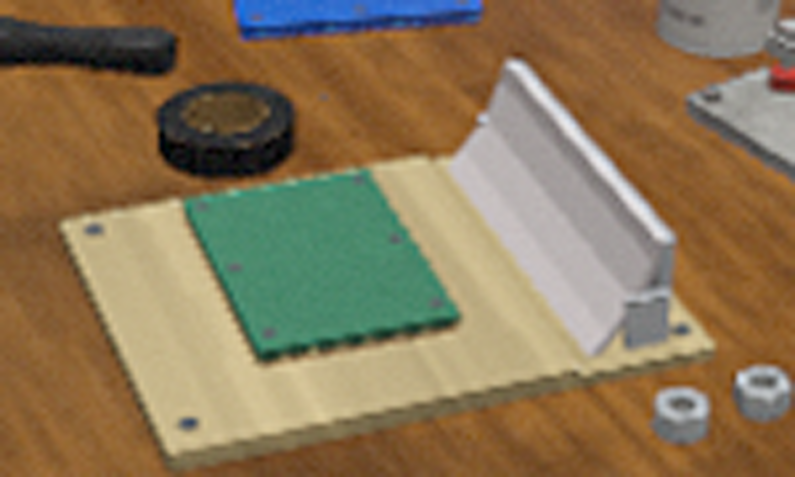

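The crop shows the chosen small green cover with corners at crop (187,203), (370,170), (460,318) and (262,352). The ramp top edge runs (512,64) to (668,240), board corners are (63,222), (170,455) and (712,348), and the nuts are at (683,412) and (762,388). Next I convert these to positions.

```bash
python3 - <<'E'
import pickle;from h import *
np.set_printoptions(precision=1,suppress=True)
f=pickle.load(open("scene.pkl","rb"));K=np.array([[f["fx"],0,f["cx"]],[0,f["fy"],f["cy"]],[0,0,1.]])
R,t=np.array(f["R"]),np.array(f["t"]);c=-R.T@t
def pt(x,y,z):
    n=cv2.undistortPoints(np.array([[[250+x/5.3-.4,215+y/5.3-.4]]]),K,np.array(f["dist"],float))[0,0]
    r=R.T@np.array([n[0],n[1],1]);return c+r*(z-c[2])/r[2]
A=[pt(*p,60) for p in((512,64),(668,240))];B=[pt(*p,12) for p in((63,222),(170,455),(712,348))]
C=[pt(*p,22) for p in((187,203),(370,170),(460,315),(262,352))]
print('ramp',A,np.linalg.norm(A[0]-A[1]));print('board',B,np.linalg.norm(B[0]-B[1]),np.linalg.norm(B[2]-B[1]))
print('cover',C,[np.linalg.norm(C[i]-C[i-1]) for i in range(4)])
ang=lambda v:np.arctan2(v[1],v[0])
print('yaw',ang(A[0]-A[1])-np.pi/2,ang(B[0]-B[1])-np.pi/2,ang(B[2]-B[1]),'cover',ang(C[0]-C[3])-np.pi/2,ang(C[1]-C[2])-np.pi/2,ang(C[2]-C[3]),ang(C[1]-C[0]))
# side-depth: cover/ramp sets
for n,b in(("scene",(280,240,340,285)),("side",(280,225,345,275))):
    g=pickle.load(open(n+".pkl","rb"));W,ray,cc=cloud(g);h=cv2.cvtColor(g["pixels"],cv2.COLOR_BGR2HSV)
    m=(h[...,0]>60)&(h[...,0]<95)&(h[...,1]>100);mm=np.zeros_like(m);mm[b[1]:b[3],b[0]:b[2]]=1;m&=mm
    v,u=np.nonzero(m);X=atz(ray,cc,u,v,22.);r=cv2.minAreaRect(X[:,:2].astype(np.float32));print(n,r,X.mean(0))
print('nuts',pt(683,405,12),pt(762,380,12),'tape',pt(226,115,19))
E
```

```text
ramp [array([648.9, 129.4,  60. ]), array([632.8, -37.9,  60. ])] 168.06375255338546
board [array([436.1, 163.5,  12. ]), array([415.2, -25. ,  12. ]), array([647.2, -54.2,  12. ])] 189.62448453626854 233.86769380061878
cover [array([487.6, 138.4,  22. ]), array([575. , 128.9,  22. ]), array([556.8,   1.3,  22. ]), array([470.9,  12.3,  22. ])] [np.float64(127.19937233024878), np.float64(87.85564182975295), np.float64(128.86611075641167), np.float64(86.59941247655419)]
yaw -0.09573193933356561 -0.11063253573461318 -0.12527292705284088 cover -0.1316316434688709 -0.1412003228490346 -0.12706199351919603 -0.1082210297604935
scene ((523.7969970703125, 94.92550659179688), (187.4724884033203, 87.2784423828125), 82.70072937011719) [519.8  67.2  22. ]
side ((520.3590698242188, 67.87083435058594), (122.07963562011719, 79.69751739501953), 82.89253234863281) [520.4  66.5  22. ]
nuts [614.8 -84.3  12. ] [653.2 -83.4  12. ] tape [537.3 212.9  19. ]
```

```bash
cat >> h.py <<'E'
from scipy.spatial.transform import Rotation as Ro
O=np.array([603,49.7,0.]);YAW=-.11;S=Ro.from_rotvec([0,0,YAW])
RT=Ro.from_matrix(S.as_matrix()@np.array([[-1,0,0],[0,1,0],[0,0,-1.]])) # tool down, tool y = stop y, tool x = -stop x
def inc(p,pitch=0):
    "stop-frame TCP target -> shift, turn from present pose"
    from bench import get_state
    s=get_state();R=Ro.from_rotvec(s["tool_rot"]);w=O+S.apply(p)
    T=RT*Ro.from_rotvec([0,pitch,0])
    print("t",round(s["time"],2),"now(stop)",S.inv().apply(s["tool_pos"]-O).round(1),"F",S.inv().apply(s["force"]).round(1),"open",round(s["opening"],1))
    print("inc",R.inv().apply(w-s["tool_pos"]).round(1),(R.inv()*T).as_rotvec().round(3))
E
python3 - <<'E'
import pickle;from h import *
np.set_printoptions(precision=1,suppress=True)
for n in("scene","side"):
    W,_,_=cloud(pickle.load(open(n+".pkl","rb")));P=S.inv().apply((W.reshape(-1,3)-O)[~np.isnan(W.reshape(-1,3)).any(1)])
    for a in range(50,200,15):
        q=P[(P[:,0]>a)&(P[:,0]<a+15)&(abs(P[:,1]-10)<80)];print(a,len(q),np.sort(q[:,2])[-3:] if len(q) else '',end=';')
    print()
inc([-154,10,120])
E
```

```text
50 15 [ 9.1  9.1 10. ];65 72 [0.7 2.2 2.3];80 161 [1.7 1.9 2.2];95 207 [1.5 1.6 1.9];110 210 [2.  2.2 2.2];125 198 [1.9 1.9 1.9];140 232 [11.4 11.6 12.3];155 263 [11.9 12.  12. ];170 241 [33.1 41.9 42. ];185 338 [43.3 43.3 43.4];
50 21 [10.  10.5 11. ];65 90 [2.9 3.  4.1];80 221 [3.9 3.9 3.9];95 240 [3.7 4.1 4.8];110 236 [3.9 4.1 4.7];125 245 [4.  4.2 5.4];140 273 [13.2 13.9 14.4];155 305 [13.6 14.2 14.4];170 294 [38.8 38.8 43.6];185 393 [44.8 45.6 45.8];
t 0.1 now(stop) [-460.2  417.6  244.8] F [-0.3 -0.4  0.3] open 85.4
inc [-396.2 -320.8  125.1] [-0.  -0.  -0.2]
```

jog_arm([
  [[-396,-321,0,0,0,-0.246],[-396,-321,0,0,0,-0.246],[-396,-321,0,0,0,-0.246],[-396,-321,0,0,0,-0.246],[-396,-321,0,0,0,-0.246]],
], hand=1)

```text
time: 0.72
tool_pos: [348.9, 248.9, 245.3]
tool_rot: [-0.172, -3.137, 0.0]
force: [0.2, 0.7, 0.5]
opening: 85.3
```

```bash
python3 -c "
from h import *
inc([-154,10,120])"
```

```text
t 0.72 now(stop) [-274.5  170.1  245.3] F [0.2 0.7 0.5] open 85.3
inc [-120.4 -160.1  125.3] [-0. -0.  0.]
```

jog_arm([
  [[-120,-160,125,0,0,0],[-120,-160,125,0,0,0],[-120,-160,125,0,0,0],[-120,-160,125,0,0,0],[-120,-160,125,0,0,0]],
])

```text
time: 1.35
tool_pos: [450.3, 76.5, 118.6]
tool_rot: [-0.178, -3.133, 0.0]
force: [-0.0, 0.0, 0.2]
opening: 85.5
```

```bash
python3 - <<'E'
from bench import *
from h import *
np.set_printoptions(precision=1,suppress=True)
inc([-154,10,40])
s=get_state();f=grab_frame("wrist");M=np.array(f["mount"],float);print(M)
T=np.eye(4);T[:3,:3]=Ro.from_rotvec(s["tool_rot"]).as_matrix();T[:3,3]=s["tool_pos"];G=T@M
R=G[:3,:3].T;t=-R@G[:3,3];W,ray,c=cloud(f,R,t)
h=cv2.cvtColor(f["pixels"],cv2.COLOR_BGR2HSV);m=(h[...,0]>60)&(h[...,0]<95)&(h[...,1]>100)
n,l,st,_=cv2.connectedComponentsWithStats(m.astype(np.uint8));k=1+st[1:,4].argmax();m=l==k
v,u=np.nonzero(m);X=S.inv().apply(atz(ray,c,u,v,22.)-O);print(st[k],np.nanmedian(W[m][:,2]))
r=cv2.minAreaRect(X[:,:2].astype(np.float32));print(r,cv2.boxPoints(r))
cv2.imwrite("pics/w1.png",f["pixels"])
E
```

```text
t 1.35 now(stop) [-154.7    9.9  118.6] F [-0.   0.   0.2] open 85.5
inc [-1.   0.1 78.6] [-0. -0. -0.]
[[   0.    -1.    -0.3   74.8]
 [   1.     0.    -0.    -0.3]
 [   0.    -0.3    1.  -129.1]
 [   0.     0.     0.     1. ]]
[  233   294   211   127 24408] 22.240412956072408
((-84.26840209960938, 15.45406723022461), (126.94158935546875, 89.22596740722656), 88.95459747314453) [[-130.   -47.2]
 [ -40.8  -48.8]
 [ -38.5   78.1]
 [-127.7   79.7]]
```

View pics/w1.png

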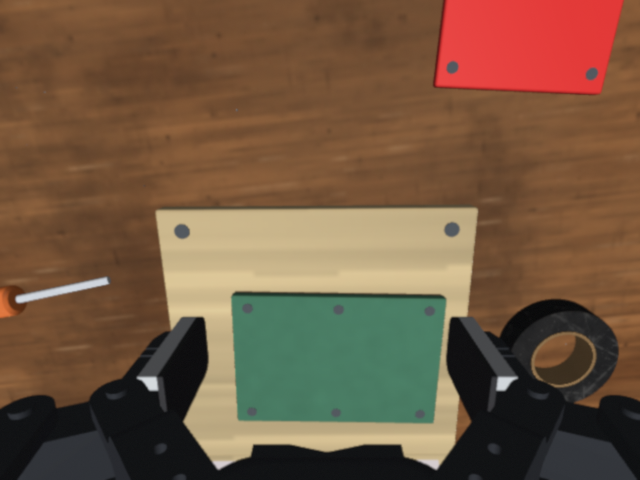

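The wrist view shows the cover (233–445, 294–422) square to the board. Its centre is about 14 mm left of the board's middle (317), and its near edge lies ahead of the open fingers. I'll shift to y=14 and descend.

jog_arm([
  [[0,4,50,0,0,0],[0,4,86,0,0,0],[0,4,88,0,0,0],[0,4,88,0,0,0]],
])

```text
time: 1.9
tool_pos: [451.0, 83.0, 33.7]
tool_rot: [0.171, 3.135, 0.0]
force: [-0.4, -0.0, 0.2]
opening: 85.2
```

jog_arm([
  [[0,0,2,0,0,0],[0,0,4,0,0,0],[0,0,6,0,0,0]],
])

```text
time: 2.28
tool_pos: [450.7, 82.4, 26.7]
tool_rot: [0.172, 3.136, -0.0]
force: [0.1, 0.2, 0.5]
opening: 85.5
```

jog_arm([
  [[0,0,1.5,0,0,0],[0,0,3,0,0,0],[0,0,4,0,0,0]],
])

```text
time: 2.65
tool_pos: [450.5, 82.4, 22.2]
tool_rot: [-0.172, -3.137, -0.0]
force: [-0.6, -0.2, -0.2]
opening: 85.8
```

jog_arm([
  [[0,0,2,0,0,0],[0,0,4,0,0,0],[0,0,5,0,0,0]],
])

```text
time: 3.02
tool_pos: [450.4, 82.5, 17.2]
tool_rot: [-0.172, -3.137, -0.0]
force: [0.7, 0.1, -0.1]
opening: 85.2
```

jog_arm([
  [[0,0,1,0,0,0],[0,0,2,0,0,0],[0,0,2,0,0,0]],
])

```text
time: 3.4
tool_pos: [450.4, 82.5, 15.3]
tool_rot: [-0.172, -3.137, 0.0]
force: [-0.7, 0.1, -0.1]
opening: 85.6
```

jog_arm([
  [[0,0,1,0,0,0],[0,0,2,0,0,0],[0,0,2,0,0,0]],
])

```text
time: 3.78
tool_pos: [450.4, 82.5, 13.3]
tool_rot: [-0.172, -3.137, -0.0]
force: [0.5, 0.0, -0.1]
opening: 85.4
```

jog_arm([
  [[0,0,0.7,0,0,0],[0,0,1.5,0,0,0],[0,0,1.5,0,0,0]],
])

```text
time: 4.15
tool_pos: [450.6, 82.5, 12.8]
tool_rot: [0.172, 3.136, -0.0]
force: [-4.4, 0.3, 14.8]
opening: 85.5
```

jog_arm([
  [[0,0,-3,0,0,0],[-8,0,-3,0,0,0],[-16,0,-3,0,0,0],[-23,0,-3,0,0,0],[-30,0,-3,0,0,0]],
])

```text
time: 4.78
tool_pos: [480.5, 79.2, 14.7]
tool_rot: [-0.172, -3.136, -0.0]
force: [-0.5, 0.7, 0.5]
opening: 85.4
```

jog_arm([
  [[-6,0,0,0,0,0],[-12,0,0,0,0,0],[-18,0,0,0,0,0],[-24,0,0,0,0,0],[-30,0,0,0,0,0]],
])

```text
time: 5.4
tool_pos: [510.5, 75.8, 14.8]
tool_rot: [-0.172, -3.137, -0.0]
force: [-0.4, 0.3, -1.3]
opening: 85.3
```

```bash
python3 - <<'E'
from bench import *
from h import *
inc([-19,15,15])
f=grab_frame("scene");cv2.imwrite("pics/s2.png",cv2.resize(f["pixels"][185:305,230:400],None,fx=4.5,fy=4.5,interpolation=2))
E
```

```text
t 5.4 now(stop) [-94.8  15.8  14.8] F [-0.4  0.3 -1.3] open 85.3
inc [-75.8  -0.8  -0.2] [-0. -0.  0.]
```

View pics/s2.png

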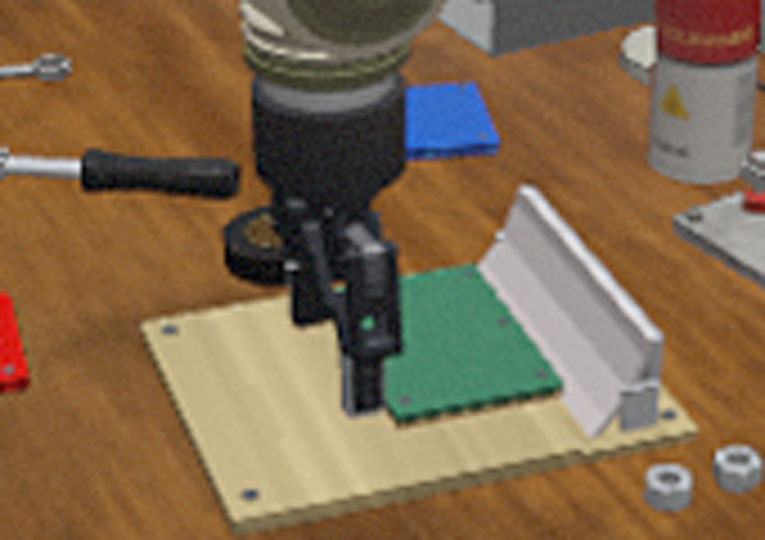

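The crop shows the fingers behind the cover's near edge (385,410), with the far edge (560,385) nearly at the groove. I'll keep pushing.

jog_arm([
  [[-5,0,0,0,0,0],[-10,0,0,0,0,0],[-15,0,0,0,0,0],[-20,0,0,0,0,0],[-24,0,0,0,0,0]],
])

```text
time: 6.08
tool_pos: [533.8, 73.3, 14.5]
tool_rot: [-0.172, -3.136, -0.0]
force: [-3.4, 0.2, -2.1]
opening: 85.5
```

jog_arm([
  [[-5,0,0,0,0,0],[-10,0,0,0,0,0],[-15,0,0,0,0,0],[-20,0,0,0,0,0],[-20,0,0,0,0,0]],
])

```text
time: 6.7
tool_pos: [555.0, 70.9, 15.2]
tool_rot: [0.173, 3.134, -0.0]
force: [0.4, 0.3, 0.0]
opening: 84.7
```

```bash
python3 - <<'E'
from bench import *
from h import *
inc([-19,15,15])
f=grab_frame("scene");cv2.imwrite("pics/s3.png",cv2.resize(f["pixels"][185:305,230:400],None,fx=4.5,fy=4.5,interpolation=2))
E
```

```text
t 6.7 now(stop) [-50.   15.8  15.2] F [0.4 0.3 0. ] open 84.7
inc [-31.   -0.8   0.3] [0.    0.002 0.   ]
```

View pics/s3.png

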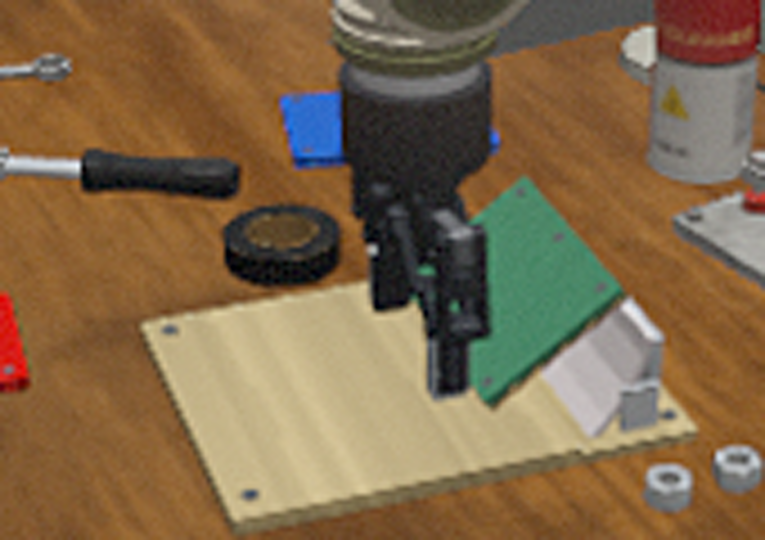

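It is tipping as intended: the cover leans on the ramp top near (620,295), with its foot at (490,405). Continuing.

jog_arm([
  [[-4,0,0,0,0,0],[-8,0,0,0,0,0],[-12,0,0,0,0,0],[-16,0,0,0,0,0],[-20,0,0,0,0,0]],
])

```text
time: 7.38
tool_pos: [574.0, 68.8, 14.8]
tool_rot: [-0.172, -3.137, 0.0]
force: [-1.7, 0.4, -0.8]
opening: 85.6
```

jog_arm([
  [[-3,0,0,0,0,0],[-6,0,0,0,0,0],[-9,0,0,0,0,0],[-10,0,0,0,0,0]],
])

```text
time: 7.88
tool_pos: [583.8, 67.8, 14.8]
tool_rot: [0.172, 3.137, -0.0]
force: [-1.6, 0.1, -1.2]
opening: 85.6
```

```bash
python3 - <<'E'
from bench import *
from h import *
inc([-19,15,15])
f=grab_frame("scene");cv2.imwrite("pics/s4.png",cv2.resize(f["pixels"][185:305,230:400],None,fx=4.5,fy=4.5,interpolation=2))
W,_,_=cloud(f);h=cv2.cvtColor(f["pixels"],cv2.COLOR_BGR2HSV);m=(h[...,0]>60)&(h[...,0]<95)&(h[...,1]>100);m[:210]=0;m[305:]=0;m[:,:310]=0;m[:,390:]=0
P=S.inv().apply(W[m]-O);P=P[~np.isnan(P).any(1)];P=P[P[:,0]<80];print(len(P),np.percentile(P,[1,50,99],axis=0).round(1));q=np.polyfit(P[:,0],P[:,2],1);print(q,np.degrees(np.arctan(q[0])))
E
```

```text
t 7.88 now(stop) [-21.   15.8  14.8] F [-1.6 -0.  -1.2] open 85.6
inc [-2.  -0.8 -0.2] [-0.  0.  0.]
658 [[-29.1 -58.7  19.9]
 [ 26.8 -20.7  65.2]
 [ 45.5  73.9  98.3]]
[ 0.73393839 44.9239873 ] 36.27637491633969
```

View pics/s4.png

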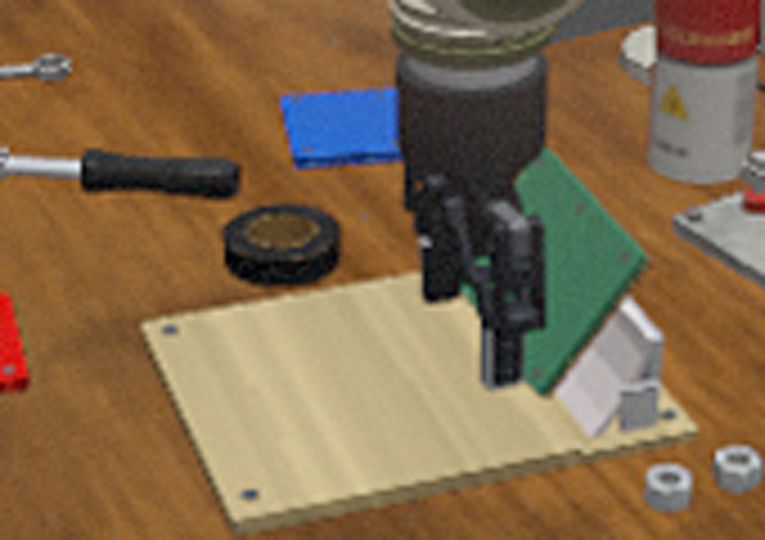

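Leaning steeply now, with the foot at (540,390) just before the groove. I'll push a few mm more in small steps.

jog_arm([
  [[-2,0,0,0,0,0],[-4,0,0,0,0,0],[-5,0,0,0,0,0],[-5,0,0,0,0,0]],
])

```text
time: 8.43
tool_pos: [589.0, 67.2, 15.0]
tool_rot: [0.172, 3.136, 0.0]
force: [-0.4, -0.1, -0.1]
opening: 85.6
```

```bash
cat > lean.py <<'E'
from bench import *
from h import *
np.set_printoptions(precision=1,suppress=True)
inc([-19,15,15])
for n in("scene","side"):
    f=grab_frame(n);W,_,_=cloud(f);h=cv2.cvtColor(f["pixels"],cv2.COLOR_BGR2HSV);m=(h[...,0]>60)&(h[...,0]<95)&(h[...,1]>110)
    P=S.inv().apply(W.reshape(-1,3)-O);ok=m.ravel()&~np.isnan(P).any(1)&(abs(P[:,0])<100)&(abs(P[:,1])<110)&(P[:,2]<110);P=P[ok]
    for _ in range(4):
        A=np.c_[P[:,1:],np.ones(len(P))];q=np.linalg.lstsq(A,P[:,0],rcond=None)[0];r=P[:,0]-A@q;P=P[abs(r)<max(3,2*r.std())]
    print(n,len(P),'x=',q[1].round(2),'z+',q[2].round(1),'yaw',q[0].round(3),'tilt',np.degrees(np.arctan(1/q[1])).round(1),np.percentile(P,[1,99],axis=0))
E
python3 lean.py
```

```text
t 8.43 now(stop) [-15.9  15.9  15. ] F [-0.4 -0.2 -0.1] open 85.6
inc [ 3.1 -0.9 -0. ] [0. 0. 0.]
scene 321 x= 0.65 z+ -13.9 yaw -0.0 tilt 57.0 [[ -3.4 -51.1  17.5]
 [ 44.4  58.8  88.7]]
  ret = _var(a, axis=axis, dtype=dtype, out=out, ddof=ddof,
  arrmean = um.true_divide(arrmean, div, out=arrmean,
  ret = ret.dtype.type(ret / rcount)
lean.py:10: RuntimeWarning: divide by zero encountered in scalar divide
  print(n,len(P),'x=',q[1].round(2),'z+',q[2].round(1),'yaw',q[0].round(3),'tilt',np.degrees(np.arctan(1/q[1])).round(1),np.percentile(P,[1,99],axis=0))
Traceback (most recent call last):
  File "lean.py", line 10, in <module>
    print(n,len(P),'x=',q[1].round(2),'z+',q[2].round(1),'yaw',q[0].round(3),'tilt',np.degrees(np.arctan(1/q[1])).round(1),np.percentile(P,[1,99],axis=0))
                                                                                                                           ~~~~~~~~~~~~~^^^^^^^^^^^^^^^^^
IndexError: index -1 is out of bounds for axis 0 with size 0
```

Tilt is 57° with the top at z≈89, and the force has dropped off, so the foot is in the groove. I'll back off, rise, and check that it stays.

jog_arm([
  [[12,0,0,0,0,0],[40,0,0,0,0,0],[40,0,-60,0,0,0],[40,0,-120,0,0,0],[40,0,-170,0,0,0]],
])

```text
time: 9.15
tool_pos: [548.1, 71.8, 187.2]
tool_rot: [0.172, 3.136, -0.0]
force: [-0.1, -0.5, 0.4]
opening: 85.1
```

```bash
sed -i 's/>110)$/>70)/; s/for n in("scene","side")/for n in("scene",)/' lean.py; sed -i 's/inc(\[-19,15,15\])/inc([85,14,185])/' lean.py; echo 'cv2.imwrite("pics/s5.png",cv2.resize(f["pixels"][185:305,230:400],None,fx=4.5,fy=4.5,interpolation=2))' >> lean.py; python3 lean.py
```

```text
t 9.15 now(stop) [-57.   15.9 187.2] F [-0.1 -0.5  0.4] open 85.1
inc [-142.    -2.     2.4] [0. 0. 0.]
scene 1110 x= 0.65 z+ -14.3 yaw 0.0 tilt 56.9 [[ -3.6 -51.5  16.2]
 [ 44.3  78.   88.9]]
```

View pics/s5.png

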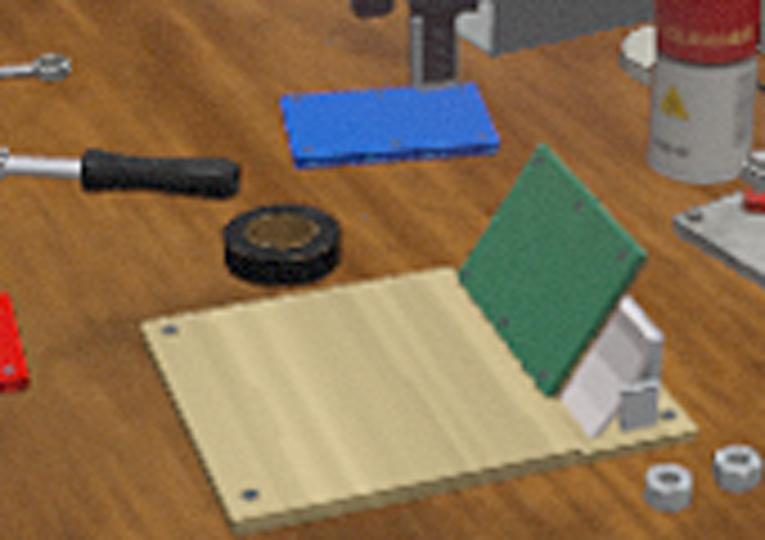

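The cover stays leaning in the groove, with its top edge (543,147) to (645,255) and its foot at (548,392). Now I go over it and come down behind.

jog_arm([
  [[-60,-2,0,0,0,0],[-120,-2,0,0,0,0],[-145,-2,0,0,0,0],[-145,-2,0,0,0,0],[-145,-2,0,0,0,0]],
])

```text
time: 9.82
tool_pos: [691.7, 54.0, 184.7]
tool_rot: [-0.172, -3.136, -0.0]
force: [-0.4, -0.3, -1.2]
opening: 85.4
```

jog_arm([
  [[0,0,50,0,0,0],[0,0,95,0,0,0],[0,0,115,0,0,0],[0,0,115,0,0,0]],
])

```text
time: 10.32
tool_pos: [691.3, 54.1, 69.0]
tool_rot: [-0.172, -3.134, -0.0]
force: [-0.5, -0.3, 0.2]
opening: 85.2
```

```bash
python3 lean.py
```

```text
t 10.32 now(stop) [87.3 14.1 69. ] F [-0.5 -0.3  0.2] open 85.2
inc [   2.6   -0.1 -116. ] [-0. -0.  0.]
scene 1117 x= 0.65 z+ -14.2 yaw -0.002 tilt 57.0 [[ -3.9 -51.1  16.5]
 [ 44.1  77.6  89.2]]
```

jog_arm([
  [[8,0,-2,0,0,0],[16,0,-2,0,0,0],[22,0,-2,0,0,0],[28,0,-2,0,0,0],[34,0,-2,0,0,0]],
])

```text
time: 11.0
tool_pos: [659.0, 57.5, 72.2]
tool_rot: [0.172, 3.136, -0.0]
force: [1.7, -0.2, 0.6]
opening: 85.4
```

jog_arm([
  [[6,0,0,0,0,0],[12,0,0,0,0,0],[18,0,0,0,0,0],[24,0,0,0,0,0]],
])

```text
time: 11.5
tool_pos: [634.6, 60.2, 71.8]
tool_rot: [-0.172, -3.136, -0.0]
force: [0.1, -0.2, 0.5]
opening: 85.5
```

```bash
python3 lean.py
```

```text
t 11.5 now(stop) [30.3 13.9 71.8] F [ 0.1 -0.2  0.5] open 85.5
inc [ -54.7    0.1 -113.3] [ 0. -0.  0.]
scene 890 x= 0.19 z+ -8.2 yaw -0.003 tilt 79.3 [[ -5.5 -51.7  16. ]
 [ 12.9  76.1 101.3]]
```

View pics/s5.png

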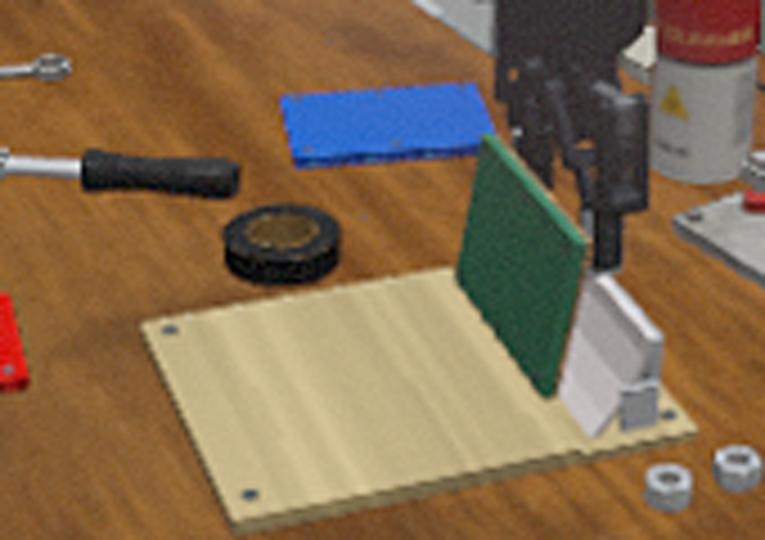

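The cover is up to 79° with its foot still in the groove, at (550,392). I'll push on past vertical.

jog_arm([
  [[5,0,0,0,0,0],[10,0,0,0,0,0],[15,0,0,0,0,0],[20,0,0,0,0,0],[25,0,0,0,0,0]],
])

```text
time: 12.18
tool_pos: [609.9, 62.9, 71.9]
tool_rot: [-0.172, -3.137, 0.0]
force: [0.6, -0.7, 0.4]
opening: 85.1
```

jog_arm([
  [[4,0,0,0,0,0],[8,0,0,0,0,0],[8,0,0,0,0,0],[8,0,0,0,0,0],[8,0,0,0,0,0]],
])

```text
time: 12.8
tool_pos: [602.5, 63.7, 71.8]
tool_rot: [0.172, 3.137, -0.0]
force: [-0.3, -1.0, 0.1]
opening: 85.4
```

```bash
python3 lean.py 2>&1 | grep -v Warn | head -4;python3 - <<'E'
from bench import *
import cv2
f=grab_frame("scene");cv2.imwrite("pics/s6.png",cv2.resize(f["pixels"][185:305,230:400],None,fx=4.5,fy=4.5,interpolation=2))
E
```

```text
t 12.8 now(stop) [-2.  13.8 71.8] F [-0.2 -1.1  0.1] open 85.4
inc [ -87.1    0.2 -113.1] [-0.  0.  0.]
scene 72 x= 4.48 z+ -158.0 yaw -0.312 tilt 12.6 [[-99.5 -52.8  12.7]
 [-15.9  73.7  20.2]]
```

View pics/s6.png

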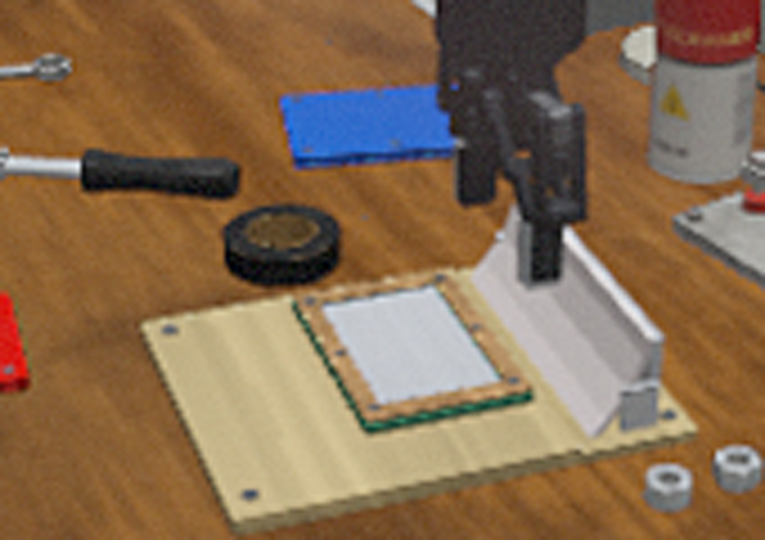

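The cover lies flat on the board with the cork frame up, corners at (295,300), (440,275), (530,395) and (368,428). The tape and nuts have not moved. I'll retreat straight up.

jog_arm([
  [[0,0,-60,0,0,0],[0,0,-120,0,0,0],[0,0,-160,0,0,0],[0,0,-160,0,0,0],[0,0,-160,0,0,0]],
])

```text
time: 13.52
tool_pos: [602.0, 63.7, 230.9]
tool_rot: [-0.172, -3.135, -0.0]
force: [-0.7, -0.5, -0.2]
opening: 85.4
```

```bash
python3 - <<'E'
from bench import *
from h import *
import pickle
s=get_state();print(s["time"],s["tool_pos"],s["force"])
f=grab_frame("scene");W,_,_=cloud(f);P=S.inv().apply(W.reshape(-1,3)-O)
q=P[(P[:,0]>-80)&(P[:,0]<-25)&(abs(P[:,1]-13)<45)];print("cover z pct",np.nanpercentile(q[:,2],[5,50,95]))
f0=pickle.load(open("scene.pkl","rb"));d=cv2.absdiff(f["pixels"],f0["pixels"]).max(2)
for n,b in dict(nuts=(368,280,404,300),tape=(278,230,308,250),driver=(303,303,348,346),ratchet=(212,214,285,230)).items(): print(n,np.percentile(d[b[1]:b[3],b[0]:b[2]],[50,99]))
finish_job()
E
```

```text
13.525 [601.97781231  63.72324706 230.92660066] [-0.73456028 -0.45384918 -0.16422644]
cover z pct [ 17.69207035 360.19007228 519.70259245]
nuts [ 4. 15.]
tape [ 6.   27.03]
driver [ 5. 18.]
ratchet [ 5. 18.]
the job is handed in; nothing more can be done
```

The cover is turned over. It lies flat on the board with its cork gasket facing up, and I handed the job in at about 13.5 s.

I pushed it with the open fingertips up the ramp until it leaned at 57° with its foot in the groove. After I let go, it stayed there. From behind, I then pushed its upper edge past vertical and it fell over.

- **Final position:** the last picture viewed shows the cover flat with its gasket up. I then raised the arm to 231 mm, and it read no contact force.
- **Other items:** comparing the images before and after, the nuts, tape, driver and ratchet show only noise-level differences, so none of them moved.
- **Forces:** the highest force seen was about 15 N, from a deliberate touch on the board to find the fingertip height.
- **Failed check:** my last depth check of the cover's height was no use, because the raised arm blocked the camera's view (median 360 mm). That the cover is flat therefore rests on the picture taken just before the arm rose.
- **Fingertip length:** with the gripper open, the tips stood only about 1 mm ahead of the TCP, not the 14 mm that `tips_ahead` gives. I used the touched height instead.

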